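Raise the weighing enclosure's window to the mark

TASK

With the fingers, slowly push the clear sloping window of the weighing enclosure up from beneath its lip until the underside of the lip is level with the steel pointers on the side rails, never more than 2 cm past them, then let go and draw back clear. Do not pinch the lip, and leave the pointers and everything else standing where they are.

Things in the scene. Friction and masses are not known exactly. Their poses are not given: they have to be found in the camera images.
- enclosure: Weighing enclosure, fixed: blue frame, clear panes, 500 wide (y), 330 deep (x), 415 high (mm). Origin on the bench under the middle of its front lower edge; x points into it, z up. Its front slopes from that edge, leaning back 35 degrees from vertical, between two blue rails 22 wide, open below the window. A fixed balance, 83 high, stands inside, 130 behind the front edge.
- lip_pad: Black rubber pad, the whole underside of the window's lip: 450 long, 8 thick, standing out 30 from the pane; push on it from beneath. Origin: middle (in y) of the lip's lower face, in the pane's front plane. z = up the slope (35 degrees back from vertical), -x = outwards at right angles to the pane (towards the robot and up), y along the lip. Lower face z = 0, x from -30 to +2.
- lip_bar: Aluminium bar on top of that pad: the upper 12 of the 20 thick lip, standing out 28 (mm). Origin and axes of lip_pad.
- lip_under (a point): Point on the lower face of the lip, mid-length, 15 out from the pane's front. Axes as lip_pad.
- mark_level (a point): Height mark: the level of the two steel pointers, one on each blue rail (a 24 x 34 clip with a blade 24 wide, 6 thick, standing out 30 from the slope; the level is mid-thickness of the blade), given midway between them, 15 out from the pane's front. Axes as lip_pad. The lip is level with the mark when lip_under coincides with this.
- window (a joint): How far the clear window (450 wide, 165 long) has slid up the sloping front, m: 0 lowest, 0.21 highest. Hidden counterweights balance it: it stays where it is left, and needs 2 to 4 N along the slope to slide either way.
- mark (a joint): Where the pointers are clipped, m, on the same scale: the lip's underside is level with the pointers when window equals mark. The clips are stiff and stay put.
- sample_jar: screw-top jar, 48 dia x 65 high, on the bench before the enclosure (mm); loose, not part of the job. Origin at the centre of its underside.
- weigh_dish: steel weighing dish, 80 dia x 22 high, on the bench just before the enclosure (mm); loose, not part of the job. Origin at the centre of its underside.
- cal_weight: brass calibration weight with a knob, 32 dia x 46 high, on the bench just before the enclosure (mm); loose, not part of the job. Origin at the centre of its underside.
- scoop: steel spoon, 160 long, lying on the bench before the enclosure (mm); loose, not part of the job. Origin at its middle, on the bench.
- beaker: glass beaker, 68 dia x 90 high, inside the enclosure (mm); loose, not part of the job. Origin at the centre of its underside.
- wash_bottle: white bottle with a cap, 64 dia x 170 high, beside the enclosure (-y side) (mm); loose, not part of the job. Origin at the centre of its underside.
- sieve: brass test sieve, open round pan 200 dia x 50 high, beside the enclosure (+y side) (mm); loose, not part of the job. Origin at the centre of its underside.

How it is judged:
By the outcome, as a careful person would: the job done as asked, in the order asked, and still so for the second after the job is handed in, with the robot touching nothing.
It also fails if it takes over 45 s, if anything falls off the work surface, if the arm or the gripper's body presses on something with over 40 N, if the wrist force passes 120 N, or if a joint passes its speed limit or range.

ROBOT

A 7-joint arm with a two-finger parallel gripper is mounted at the origin on the work surface. World frame = base frame: x ahead of the robot, y to its left, z up, the work surface at z = 0. Lengths are in m, angles in degrees, forces in N, time in s.
With the tool pointing down it reaches from about 0.425 to 0.95 m from the base axis. Payload 4.7 kg.
Tool frame: the origin (TCP) lies at the very end of the fingers, on their centre line; the grasp point (between the pads) lies hold_point_z behind it (hold_point_z is the distance from the TCP to the grasp point, in m); z points along the fingers, y is the direction in which the jaws open and shut (so a half turn about z gives the same grasp; the last joint's range is limited). The gripper opens to 87 mm and grips with 3 to 60 N. Pads are 19 mm wide; open, the fingers measure 117 mm over their backs; the gripper's body (75 mm by 190 mm) begins 51 mm behind the grasp point.
Start: joints at [64.807, 26.849, -2.785, 87.806, 1.381, 65.374, -4.715], TCP at [0.27, -0.619, 0.223] pointing down, gripper open.
Joint ranges: [-148.3, 148.3], [-19.14, 114.17], [-79.39, 73.82], [5.75, 140.21], [-59.74, 239.74], [12.07, 113.84], [-152.46, 152.46]. Speed limits (degrees/s): [147.25, 147.25, 180, 180, 180, 180, 180].

INTERFACE

Orientations are given as a 3x3 rotation matrix whose columns are the frame's x, y, z axes.
In Python, from rig import sense, camera, close_job, hold_point_z gives the robot as it stands.
- The arm moves only by the tool apply_moves, never from a script. Its argument "targets" is a list of rows, each a list of 7 numbers: the shift along the tool's x, y, z in mm, then the turn, a rotation vector about the tool's x, y, z in rad, then the gripper's target within -1 to 1 (shut at 1, half-way at 0, fully open at -1). A call has 1 to 8 rows; each row is the pose to reach, as a shift and turn from the pose commanded when the call began, along the tool's axes at that moment; what a row does not reach only later rows make up. A row lasts 1/10 s, in which the tool goes at most 50 mm and 8.59 degrees, less where a joint would pass 70% of its speed; a pose out of reach is approached as far as the arm can. A call with a gripper value outside its range is refused whole. The fingers move at their own pace and stop on an object; "grip_force" is the grip in N (left out, the last holds). Time passes only in rows, so rows that repeat a pose let the fingers close. It gives the time, the measured TCP pose, the force and the opening at its end, in the units of the state.
- sense(): the state, without advancing time (a new reading comes with each control period).
- camera(name): name is "scene" or "top" or "wrist"; returns a dict with "pixels" (480x640x3 uint8, blue, green, red), "camera_matrix" (3x3 intrinsics, pixels), "D" ([k1, k2, p1, p2, k3] as OpenCV has them; the pictures are not rectified), "pose" (4x4, takes a point from camera to world coordinates); the wrist camera has in their place "mount" (4x4, takes a point from camera to tool coordinates, whose origin is the TCP and whose axes are the flange's). Camera axes: x right, y down, z forward; pixel columns grow to the right and rows downward; lengths in m; the calibration is good to about 2 mm. A picture is of the moment at which its call begins: read the wrist's pose just before it. There is no depth.
- close_job(): hands the job in, once; it reports no verdict.
The state is a dict: "time_s": time; "qpos": joint angles; "joint_vel": joint speeds; "joint_efforts": joint torques, N m; "tool_pos": TCP position; "orientation": TCP orientation; "force": force on the tool from outside, world axes, zero at the start; "moment": the same for the moment, N m; "opening": opening from 0.0 (shut) to 1.0 (fully open).
Only numpy, scipy, OpenCV 4.12 (cv2) and the standard library are available. Lean on these libraries where they do the work, as an engineer would, in place of code of your own. Each camera call takes 0.05 s, during which the arm holds its last target. There are 200 camera calls.

## Working session

There is one attempt and no reset: what is moved stays moved. The work goes in short steps, Python scripts to look and compute and a tool call to move; the robot and the scene stay as the last step left them, time stands still between calls to the robot, and variables do not carry over. Pictures are saved under pics/ and viewed, about 8 in all and at most 12, crops included, and the job is handed in when it is done.

Besides the shell and the picture viewer there is one more tool, called after ">>>" by a JSON object that holds its "method" and its "body", one argument or row to a line. apply_moves: Moves the arm, as the interface text tells. Its arguments: {"type":"object","properties":{"targets":{"type":"array"},"grip_force":{"type":"number"}},"required":["targets"]}

```bash
mkdir -p pics; ls; python3 - <<'E'
from rig import sense,camera,hold_point_z
import cv2,numpy as np
np.set_printoptions(precision=4,suppress=True)
s=sense();print(s['time_s'],s['tool_pos'],s['orientation'],s['force'],s['opening'],hold_point_z)
for n in("scene","top"):
    c=camera(n);cv2.imwrite(f"pics/{n}0.png",c["pixels"]);print(n,c["camera_matrix"],c["D"],c["pose"])
    np.savez(f"{n}0.npz",**c)
E
```

```text
pics
0.0 [ 0.2693 -0.6183  0.2215] [[ 0.9168  0.3994 -0.0009]
 [ 0.3994 -0.9168  0.0018]
 [-0.0001 -0.002  -1.    ]] [ 0.7143  0.6143 -0.5604] 0.9983495929299172 0.0187
scene [[458.9959   0.     313.381 ]
 [  0.     458.9959 232.7197]
 [  0.       0.       1.    ]] [-0.0571  0.      0.      0.      0.    ] [[ 0.9241  0.3374 -0.1793  0.7263]
 [ 0.3819 -0.8298  0.407  -0.3494]
 [-0.0115 -0.4446 -0.8957  1.0365]
 [ 0.      0.      0.      1.    ]]
top [[612.0371   0.     319.0768]
 [  0.     612.0371 225.0751]
 [  0.       0.       1.    ]] [-0.0988  0.      0.      0.      0.    ] [[ 0.0191 -0.9876  0.1561  0.2648]
 [-0.9998 -0.0175  0.0116  0.0748]
 [-0.0087 -0.1562 -0.9877  1.6677]
 [ 0.      0.      0.      1.    ]]
```

View pics/scene0.png

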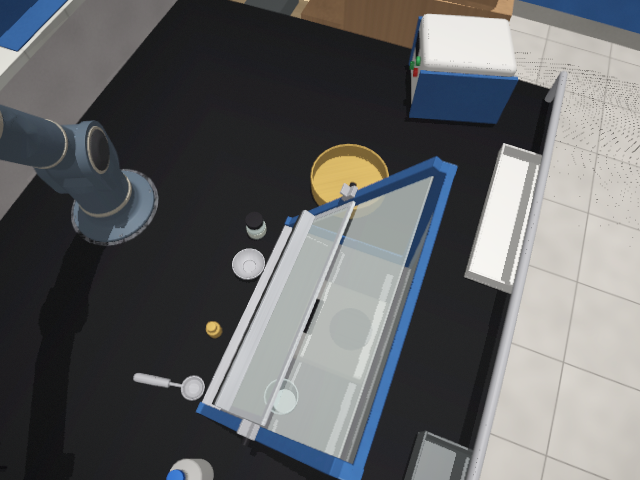

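View pics/top0.png

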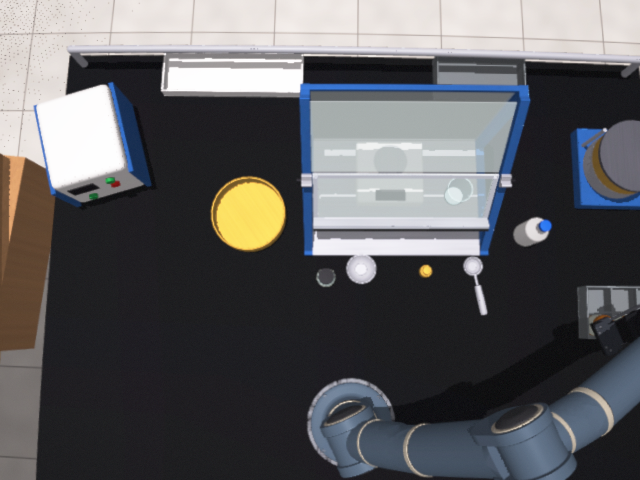

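The scene view shows the enclosure with its window low. The lip runs from about (310,215) to (225,400), with pointers at (350,190) and (248,428). In the top view the pointers are at (307,180) and (505,180), the lip is at row ~223, and the front edge is at row ~253. I'll zoom in next.

```bash
python3 - <<'E'
import cv2,numpy as np
a=cv2.imread("pics/top0.png")[165:290,295:520];b=cv2.imread("pics/scene0.png")[145:450,185:465]
cv2.imwrite("pics/topc.png",cv2.resize(a,None,fx=3.5,fy=3.5,interpolation=cv2.INTER_CUBIC))
cv2.imwrite("pics/scc.png",cv2.resize(b,None,fx=1.95,fy=1.95,interpolation=cv2.INTER_CUBIC))
E
```

```text
(no output)
```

View pics/topc.png

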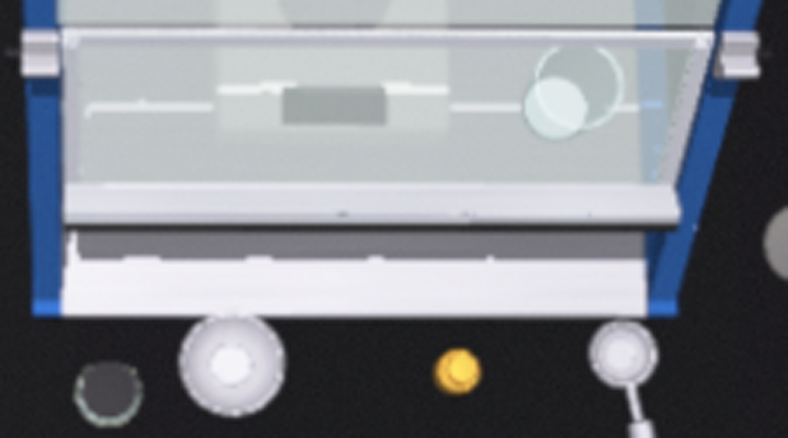

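View pics/scc.png

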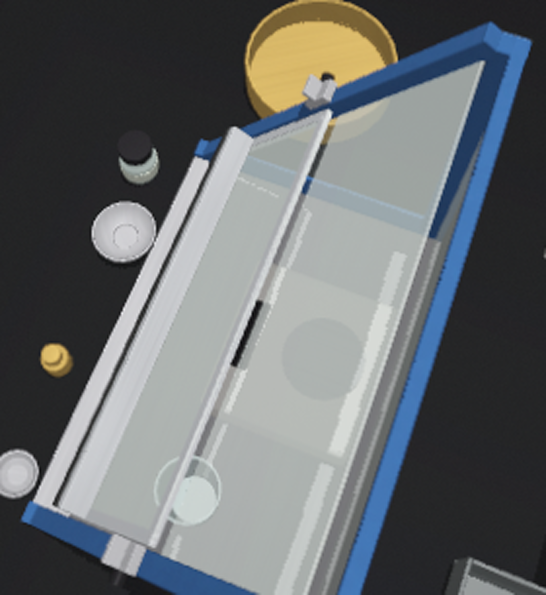

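The top crop shows clips at crop (40,53) and (738,53), the lip's bar/pad boundary at row ~222, the pad's lower edge at row ~227, and the front sill corners at (33,316) and (678,316). I'll compute the poses from these.

```bash
cat > geo.py <<'E'
import cv2,numpy as np
np.set_printoptions(precision=4,suppress=True)
def ray(c,uv,pose=None):
    p=cv2.undistortPoints(np.array([[uv]],float),c["camera_matrix"],c["D"])[0,0]
    T=c["pose"] if pose is None else pose
    return T[:3,3],T[:3,:3]@np.r_[p,1]
def hit(c,uv,P,n,pose=None):
    o,d=ray(c,uv,pose);return o+d*((P-o)@n)/(d@n)
def frame(O,yaw):
    ex=np.r_[np.cos(yaw),np.sin(yaw),0];ey=np.r_[-ex[1],ex[0],0];ez=np.r_[0,0,1.]
    a=np.radians(35);up=np.sin(a)*ex+np.cos(a)*ez;out=-np.cos(a)*ex+np.sin(a)*ez
    return ex,ey,up,out
def slope(c,uv,O,yaw,n,pose=None):   # (y along lip, s up slope) of pixel on plane n outside the pane front
    ex,ey,up,out=frame(O,yaw);q=hit(c,uv,O+n*out,out,pose)-O
    return np.r_[q@ey,q@up]
E
python3 - <<'E'
from geo import *
t=np.load("top0.npz");s=np.load("scene0.npz")
f=lambda x,y:(x/3.5+295-.36,y/3.5+165-.36); g=lambda x,y:(x/1.95+185-.25,y/1.95+145-.25)
z=np.r_[0,0,1.];Z=np.zeros(3)
L=hit(t,f(33,316),Z,z);R=hit(t,f(678,316),Z,z)
O=(L+R)/2;d=L-R;yaw=np.arctan2(-d[0],d[1]);print("top",L,R,np.linalg.norm(d),O,np.degrees(yaw))
print("scene R corner",hit(s,g(28,521),Z,z),"L",hit(s,g(197,157),Z,z), hit(s,g(197,157),z*.02,z))
for n,p in(("lip edge pad lower",(340,228)),("pad/bar",(340,222)),("lipL",(75,228)),("lipR",(670,228))): print(n,slope(t,f(*p),O,yaw,.03))
print("bar end L/R",slope(t,f(63,205),O,yaw,.02),slope(t,f(680,205),O,yaw,.02))
for n in(0,.03):
  print(n,"clip rows",[slope(t,f(*p),O,yaw,n) for p in((40,32),(40,58),(40,77),(740,32),(740,58),(740,77))])
print(O,yaw)
for n,h,p in(("dish",.022,(232,362)),("wt",.046,(459,368)),("jar",.065,(107,393)),("spoon",.01,(622,354))): print(n,hit(t,f(*p),z*h,z))
E
```

```text
top [0.4449 0.1339 0.    ] [ 0.4534 -0.3731  0.    ] 0.5070964732746418 [ 0.4491 -0.1196  0.    ] 0.9668195837712552
scene R corner [ 0.4558 -0.3663  0.    ] L [0.4456 0.1147 0.    ] [0.4511 0.1057 0.02  ]
lip edge pad lower [0.0261 0.1318]
pad/bar [0.0266 0.1381]
lipL [0.2191 0.1316]
lipR [-0.2163  0.132 ]
bar end L/R [0.2278 0.1453] [-0.2229  0.1459]
0 clip rows [array([0.2418, 0.2945]), array([0.2423, 0.2707]), array([0.2427, 0.2529]), array([-0.2395,  0.2961]), array([-0.2446,  0.2721]), array([-0.2484,  0.2542])]
0.03 clip rows [array([0.2406, 0.3208]), array([0.2411, 0.2976]), array([0.2415, 0.2803]), array([-0.2276,  0.3223]), array([-0.2326,  0.299 ]), array([-0.2363,  0.2816])]
[ 0.4491 -0.1196  0.    ] 0.01687418500956954
dish [ 0.4096 -0.0208  0.022 ]
wt [ 0.4058 -0.192   0.046 ]
jar [0.381  0.0749 0.065 ]
spoon [ 0.4218 -0.3256  0.01  ]
```

```bash
cat >> geo.py <<'E'
from scipy.spatial.transform import Rotation as Ro
O=np.r_[.451,-.1196,0];YAW=np.radians(.97)
def goal(y,s,n,tilt=0,turn=0):
    """tool pose: tilt>0 = steeper down than the pane normal (deg); turn = about up (deg)"""
    ex,ey,up,out=frame(O,YAW);R=np.c_[up,-ey,-out]
    R=R@Ro.from_euler('x',turn,degrees=True).as_matrix()@Ro.from_euler('y',tilt,degrees=True).as_matrix()
    return O+y*ey+s*up+n*out,R
def step(p,R,s):
    R0=np.array(s["orientation"]);p0=np.array(s["tool_pos"])
    print("shift mm",R0.T@(p-p0)*1e3,"turn",Ro.from_matrix(R0.T@R).as_rotvec())
E
python3 - <<'E'
from geo import *
from rig import sense
s=sense()
ex,ey,up,out=frame(O,YAW)
p,R=goal(0,.1,.15);print(p,R)
step(np.r_[.42,-.13,.36],R,s)
p,R=goal(0,.1,.15,35);print(R[:,2]);step(np.r_[.42,-.13,.36],R,s)
E
```

```text
[ 0.3855 -0.1207  0.168 ] [[ 0.5735  0.0169  0.819 ]
 [ 0.0097 -0.9999  0.0139]
 [ 0.8192  0.     -0.5736]]
shift mm [ 333.1657 -387.7637 -137.7431] turn [-0.1906  0.9475  0.3622]
[ 0.9999  0.0169 -0.    ]
shift mm [ 333.1657 -387.7637 -137.7431] turn [-0.3104  1.5491  0.3077]
```

>>> {"method": "apply_moves", "body": {
  "targets": [
    [20, -25, -100, 0, 0, 0, 1],
    [100, -120, -138, -0.05, 0.2, 0.1, 1],
    [140, -165, -138, -0.07, 0.35, 0.15, 1],
    [180, -205, -138, -0.1, 0.5, 0.2, 1],
    [220, -250, -138, -0.12, 0.6, 0.25, 1],
    [260, -295, -138, -0.15, 0.7, 0.3, 1],
    [300, -345, -138, -0.17, 0.8, 0.33, 1],
    [333, -388, -138, -0.19, 0.95, 0.36, 1]
  ],
  "grip_force": 20
}}

```text
time_s: 0.9
tool_pos: [0.3595, -0.3178, 0.3461]
orientation: [[0.678, 0.041, 0.734], [0.056, -0.998, 0.003], [0.733, 0.039, -0.679]]
force: [-0.4, -0.7, -1.3]
opening: 0.356
```

>>> {"method": "apply_moves", "body": {
  "targets": [
    [0, 0, 0, 0, 0, 0, 1],
    [0, 0, 0, 0, 0, 0, 1],
    [0, 0, 0, 0, 0, 0, 1],
    [0, 0, 0, 0, 0, 0, 1]
  ]
}}

```text
time_s: 1.3
tool_pos: [0.3633, -0.3253, 0.351]
orientation: [[0.676, 0.042, 0.736], [0.063, -0.998, -0.001], [0.734, 0.047, -0.677]]
force: [-0.3, -0.6, -1.0]
opening: 0.027
```

```bash
python3 - <<'E'
from geo import *
from rig import sense
s=sense();print(s["time_s"],s["qpos"],s["tool_pos"],s["orientation"],s["opening"],s["force"])
p,R=goal(0,.1,.15)
step(np.r_[.42,-.13,.36],R,s)
E
```

```text
1.3 [ 63.7804  -6.2071  -2.4998 124.9015 -56.9535  50.6032   8.73  ] [ 0.3633 -0.3253  0.351 ] [[ 0.6762  0.0416  0.7355]
 [ 0.0627 -0.998  -0.0012]
 [ 0.734   0.0469 -0.6775]] 0.0273820462904868 [-0.3047 -0.5655 -1.0175]
shift mm [  57.1371 -192.1237   35.3707] turn [0.0102 0.1339 0.0521]
```

>>> {"method": "apply_moves", "body": {
  "targets": [
    [10, -45, 0, 0, 0, 0, 1],
    [20, -90, 0, 0, 0, 0, 1],
    [30, -130, 20, 0, 0, 0, 1],
    [50, -160, 30, 0, 0, 0, 1],
    [57, -192, 35, 0, 0, 0, 1],
    [57, -192, 35, 0, 0, 0, 1],
    [57, -192, 35, 0, 0, 0, 1]
  ]
}}

```text
time_s: 2.0
tool_pos: [0.4306, -0.1354, 0.354]
orientation: [[0.678, 0.049, 0.734], [0.065, -0.998, 0.007], [0.733, 0.042, -0.679]]
force: [-0.6, -0.5, 0.0]
opening: 0.003
```

```bash
python3 - <<'E'
from geo import *
from rig import sense
s=sense();print(s["time_s"],s["qpos"],s["tool_pos"],s["orientation"],s["opening"],s["force"])
p,R=goal(0,.1,.15)
step(np.r_[.42,-.13,.36],R,s)
E
```

```text
2.0 [ 42.9907 -19.0012 -13.1018 133.263  -52.6305  32.6471 -19.7382] [ 0.4306 -0.1354  0.354 ] [[ 0.6777  0.0494  0.7337]
 [ 0.0647 -0.9979  0.0074]
 [ 0.7325  0.0425 -0.6794]] 0.0033124928792789598 [-0.6179 -0.4791  0.0006]
shift mm [ -2.4812  -5.6873 -11.8071] turn [0.0014 0.1362 0.0535]
```

```bash
cat > look.py <<'E'
import sys
from geo import *
from rig import sense,camera
def shot(name):
    s=sense();T=np.eye(4);T[:3,:3]=s["orientation"];T[:3,3]=s["tool_pos"]
    c=camera("wrist");pose=T@np.array(c["mount"]);c["pose"]=pose;np.savez(name+".npz",**c);cv2.imwrite(f"pics/{name}.png",c["pixels"]);return c
if __name__=="__main__":
    c=shot(sys.argv[1]);print(c["pose"],c["camera_matrix"])
E
python3 look.py w1
```

```text
[[ 0.0498 -0.8451  0.5322  0.3593]
 [-0.9979 -0.0645 -0.0091 -0.1328]
 [ 0.0421 -0.5307 -0.8465  0.516 ]
 [ 0.      0.      0.      1.    ]] [[366.3975   0.     322.1072]
 [  0.     366.3975 240.5206]
 [  0.       0.       1.    ]]
```

View pics/w1.png

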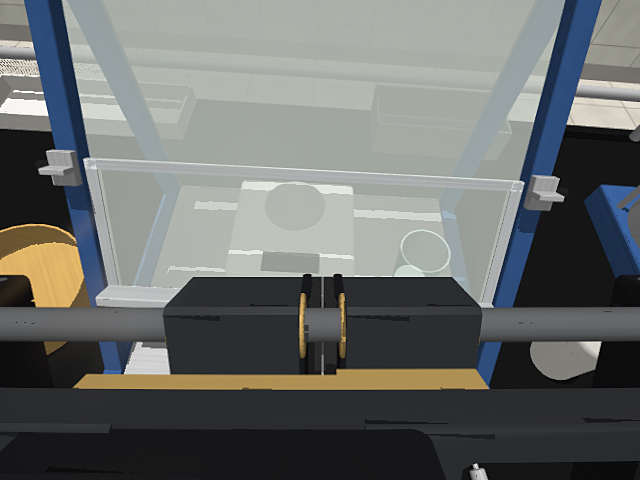

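The wrist view shows the left pointer at about (60,168), the right one at (545,195), the lip end at (130,297) on the left, and the window's top edge at row ~160–188. I'll zoom in on both pointers.

```bash
python3 - <<'E'
import cv2,numpy as np
a=cv2.imread("pics/w1.png");q=[cv2.resize(a[y:y+60,x:x+60],None,fx=6.5,fy=6.5,interpolation=cv2.INTER_CUBIC) for x,y in((30,140),(515,165))]
cv2.imwrite("pics/w1c.png",np.hstack(q))
E
```

```text
(no output)
```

View pics/w1c.png

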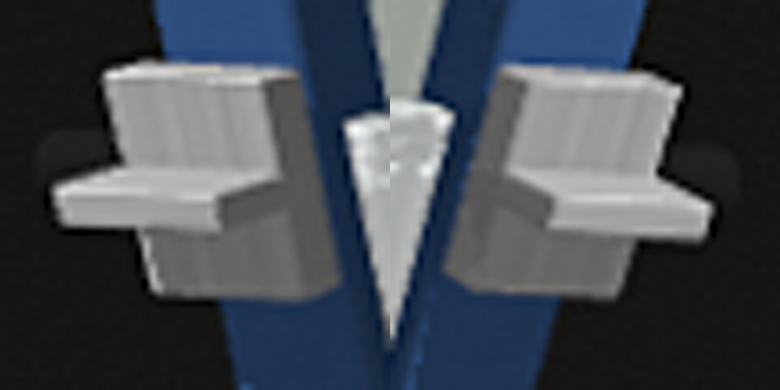

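```bash
python3 - <<'E'
from geo import *
t=np.load("top0.npz");w=np.load("w1.npz")
k=lambda x,y,ox,oy:(x/6.5+ox-.42,y/6.5+oy-.42)
for n in(.03,.034,.026):
  print(n,"blade tips wrist L",slope(w,k(139,211,30,140),O,YAW,n),"R",slope(w,k(240,217,515,165),O,YAW,n))
f=lambda x,y:(x/3.5+295-.36,y/3.5+165-.36)
print("pane top edge wrist",slope(w,(87,160),O,YAW,.0),slope(w,(521,184),O,YAW,.0),"top",slope(t,f(62,31),O,YAW,.0),slope(t,f(712,35),O,YAW,.0))
print("lip pad lower top",slope(t,f(340,228),O,YAW,.03),"w: bar upper back edge",slope(w,(108,287),O,YAW,0),"t",slope(t,f(65,184),O,YAW,0))
# predicted top-view pixels of blade tip for s
ex,ey,up,out=frame(O,YAW)
for y in(.238,-.238):
  for s in (.27,.28,.29):
    T=np.linalg.inv(t["pose"]);P=O+y*ey+s*up+.03*out
    uv=cv2.projectPoints(P[None],cv2.Rodrigues(T[:3,:3])[0],T[:3,3],t["camera_matrix"],t["D"])[0].ravel();print(y,s,(uv-[295-.36,165-.36])*3.5)
E
```

```text
0.03 blade tips wrist L [0.2419 0.2825] R [-0.2377  0.2829]
0.034 blade tips wrist L [0.2389 0.2835] R [-0.235  0.284]
0.026 blade tips wrist L [0.2449 0.2815] R [-0.2403  0.2819]
pane top edge wrist [0.2241 0.2891] [-0.2213  0.2882] top [0.2268 0.293 ] [-0.2211  0.2908]
lip pad lower top [0.0259 0.1291] w: bar upper back edge [0.2283 0.1409] t [0.2267 0.1442]
0.238 0.27 [45.4706 85.4952]
0.238 0.28 [45.1874 74.6506]
0.238 0.29 [44.9017 63.7002]
-0.238 0.27 [738.8543  86.8205]
-0.238 0.28 [741.909   76.0586]
-0.238 0.29 [744.9895  65.1935]
```

```bash
python3 - <<'E'
from geo import *
from rig import sense
s=sense()
p,R=goal(0,.07,.05,-25);print(p,R[:,2])
step(np.r_[.42,-.125,.22],R,s);step(p,R,s)
E
```

```text
[ 0.4502 -0.1196  0.086 ] [ 0.4999  0.0085 -0.866 ]
shift mm [-104.4168  -17.7839   83.6766] turn [ 0.0146 -0.3002  0.0496]
shift mm [-181.7855  -27.4146  196.8699] turn [ 0.0146 -0.3002  0.0496]
```

>>> {"method": "apply_moves", "body": {
  "targets": [
    [-25, -4, 20, 0, -0.1, 0.02, 1],
    [-50, -8, 40, 0.01, -0.2, 0.04, 1],
    [-78, -13, 62, 0.015, -0.3, 0.05, 1],
    [-104, -18, 84, 0.015, -0.3, 0.05, 1],
    [-104, -18, 84, 0.015, -0.3, 0.05, 1],
    [-104, -18, 84, 0.015, -0.3, 0.05, 1]
  ]
}}

```text
time_s: 2.65
tool_pos: [0.4201, -0.1254, 0.2202]
orientation: [[0.866, 0.014, 0.5], [0.011, -1.0, 0.009], [0.5, -0.002, -0.866]]
force: [0.0, 0.5, 0.0]
opening: 0.01
```

```bash
python3 - <<'E'
from geo import *
from rig import sense
s=sense();print(s["time_s"],s["qpos"],s["tool_pos"],s["orientation"],s["force"])
p,R=goal(0,.07,.05,-25)
step(p,R,s)
E
```

```text
2.65 [ 51.1335  -6.6709 -29.9696 135.2389 -33.2964  25.9026 -41.6691] [ 0.4201 -0.1254  0.2202] [[ 0.8659  0.0142  0.4999]
 [ 0.0114 -0.9999  0.0086]
 [ 0.5    -0.0018 -0.866 ]] [0.013  0.4794 0.0346]
shift mm [-40.9171  -5.1589 131.3019] turn [-0.0001 -0.     -0.0033]
```

>>> {"method": "apply_moves", "body": {
  "targets": [
    [-10, -1, 30, 0, 0, 0, 1],
    [-20, -2, 60, 0, 0, 0, 1],
    [-30, -4, 95, 0, 0, 0, 1],
    [-41, -5, 131, 0, 0, 0, 1],
    [-41, -5, 131, 0, 0, 0, 1],
    [-41, -5, 131, 0, 0, 0, 1]
  ]
}}

```text
time_s: 3.25
tool_pos: [0.4495, -0.1247, 0.1235]
orientation: [[0.879, 0.02, 0.476], [0.01, -1.0, 0.024], [0.476, -0.017, -0.879]]
force: [-0.1, 0.5, -0.2]
opening: 0.005
```

```bash
python3 - <<'E'
from geo import *
from rig import sense
s=sense();print(s["time_s"],s["qpos"],s["tool_pos"],s["orientation"],s["force"])
for a in((0,.085,.01,-25),(0,.085,.01,-12),(0,.09,.005,0)):
  p,R=goal(*a);step(p,R,s)
E
```

```text
3.25 [  7.535    6.5214   9.6    139.8376 -57.5677  12.2858 -17.8108] [ 0.4495 -0.1247  0.1235] [[ 0.8793  0.0201  0.4758]
 [ 0.0097 -0.9997  0.0244]
 [ 0.4761 -0.0168 -0.8792]] [-0.0914  0.4554 -0.219 ]
shift mm [14.0912 -4.1535 62.5145] turn [-0.0162  0.0273 -0.0054]
shift mm [14.0912 -4.1535 62.5145] turn [-0.0155  0.2542 -0.0073]
shift mm [20.7994 -4.1521 64.7506] turn [-0.0148  0.4636 -0.0089]
```

```bash
cat >> geo.py <<'E'
def body(p,R):
    ex,ey,up,out=frame(O,YAW)
    for x in(-.037,.037):
        for y in(-.095,.095):
            q=p+R@np.r_[x,y,-.07];d=q-O;print("  corner world",q,"y,s,n",np.r_[d@ey,d@up,d@out])
E
python3 - <<'E'
from geo import *
from rig import sense
s=sense()
p,R=goal(-.13,.07,.05,-15,-20);print(p,R[:,2]);
p,R=goal(-.13,.07,.05,-15,20);print(p,R[:,2]);body(p,R);step(np.r_[.43,-.24,.2],R,s);step(p,R,s)
p,R=goal(-.13,.1,.005,-15,20);print(p);body(p,R);
E
```

```text
[ 0.4524 -0.2496  0.086 ] [ 0.6006 -0.3202 -0.7326]
[ 0.4524 -0.2496  0.086 ] [ 0.5894  0.3404 -0.7326]
  corner world [ 0.3552 -0.1884  0.1318] y,s,n [-0.0671  0.0524  0.155 ]
  corner world [ 0.4114 -0.366   0.0946] y,s,n [-0.2457  0.0524  0.09  ]
  corner world [ 0.4108 -0.1809  0.1801] y,s,n [-0.0606  0.1239  0.137 ]
  corner world [ 0.4671 -0.3585  0.1428] y,s,n [-0.2391  0.1239  0.072 ]
shift mm [ 18.1352 113.5592 -79.3051] turn [ 0.3112  0.1978 -0.1308]
shift mm [-16.5349 125.5175  31.3298] turn [ 0.3112  0.1978 -0.1308]
[ 0.5065 -0.2487  0.0848]
  corner world [ 0.4093 -0.1874  0.1306] y,s,n [-0.0671  0.0824  0.11  ]
  corner world [ 0.4655 -0.3651  0.0933] y,s,n [-0.2457  0.0824  0.045 ]
  corner world [ 0.4649 -0.18    0.1788] y,s,n [-0.0606  0.1539  0.092 ]
  corner world [ 0.5211 -0.3576  0.1415] y,s,n [-0.2391  0.1539  0.027 ]
```

```bash
python3 - <<'E'
from geo import *
from rig import sense
s=sense();print(s["tool_pos"])
for tl in(-18,-25):
  p,R=goal(-.15,.07,.05,tl,-15);print(tl,p,R[:,2]);step(np.r_[.46,-.26,.18],R,s);step(p,R,s);body(p,R)
p,R=goal(-.15,.085,.005,-18,-15);print(p);body(p,R);
E
```

```text
[ 0.4495 -0.1247  0.1235]
-18 [ 0.4527 -0.2696  0.086 ] [ 0.5794 -0.2364 -0.78  ]
shift mm [ 34.7993 134.4913 -47.9339] turn [-0.2583  0.1501  0.093 ]
shift mm [-16.4304 145.5146  31.0039] turn [-0.2583  0.1501  0.093 ]
  corner world [ 0.4015 -0.1585  0.104 ] y,s,n [-0.038   0.0564  0.1008]
  corner world [ 0.3643 -0.3427  0.1322] y,s,n [-0.2216  0.0564  0.1499]
  corner world [ 0.46   -0.1634  0.149 ] y,s,n [-0.044   0.1268  0.0787]
  corner world [ 0.4229 -0.3476  0.1772] y,s,n [-0.2275  0.1268  0.1278]
-25 [ 0.4527 -0.2696  0.086 ] [ 0.4786 -0.2265 -0.8483]
shift mm [ 34.7993 134.4913 -47.9339] turn [-0.2519  0.0287  0.1085]
shift mm [-16.4304 145.5146  31.0039] turn [-0.2519  0.0287  0.1085]
  corner world [ 0.4061 -0.1581  0.1125] y,s,n [-0.0378  0.066   0.1018]
  corner world [ 0.369  -0.3423  0.1407] y,s,n [-0.2213  0.066   0.151 ]
  corner world [ 0.4695 -0.1652  0.1501] y,s,n [-0.0459  0.1331  0.0716]
  corner world [ 0.4323 -0.3493  0.1783] y,s,n [-0.2294  0.1331  0.1208]
[ 0.4982 -0.2688  0.0725]
  corner world [ 0.4469 -0.1577  0.0905] y,s,n [-0.038   0.0714  0.0558]
  corner world [ 0.4098 -0.3419  0.1187] y,s,n [-0.2216  0.0714  0.1049]
  corner world [ 0.5055 -0.1626  0.1355] y,s,n [-0.044   0.1418  0.0337]
  corner world [ 0.4683 -0.3468  0.1637] y,s,n [-0.2275  0.1418  0.0828]
```

>>> {"method": "apply_moves", "body": {
  "targets": [
    [10, 20, -45, 0, 0, 0, 1],
    [30, 60, -48, -0.05, 0, 0.02, 1],
    [35, 100, -48, -0.1, 0.03, 0.04, 1],
    [35, 134, -48, -0.17, 0.1, 0.06, 1],
    [35, 134, -48, -0.17, 0.15, 0.06, 1],
    [35, 134, -48, -0.17, 0.15, 0.06, 1],
    [35, 134, -48, -0.17, 0.15, 0.06, 1]
  ]
}}

```text
time_s: 3.95
tool_pos: [0.458, -0.2631, 0.1907]
orientation: [[0.803, -0.119, 0.584], [-0.043, -0.989, -0.142], [0.594, 0.089, -0.799]]
force: [0.2, -0.5, 0.2]
opening: 0.007
```

```bash
python3 - <<'E'
from geo import *
from rig import sense
s=sense();print(s["time_s"],s["qpos"],s["tool_pos"],s["orientation"],s["force"])
for a in((-.15,.07,.05,-18,-10),(-.15,.085,.008,-18,-10)):
  p,R=goal(*a);print(p);step(p,R,s);body(p,R)
E
```

```text
3.95 [ 33.8137   3.9512  -2.267  134.2706 -59.7379  12.1688  -7.7712] [ 0.458  -0.2631  0.1907] [[ 0.803  -0.119   0.5839]
 [-0.043  -0.9889 -0.1424]
 [ 0.5944  0.0892 -0.7992]] [ 0.2321 -0.4678  0.2377]
[ 0.4527 -0.2696  0.086 ]
shift mm [-66.173   -2.2703  81.4817] turn [-0.0124  0.0128 -0.0009]
  corner world [ 0.3937 -0.1635  0.1095] y,s,n [-0.0429  0.0564  0.1103]
  corner world [ 0.3699 -0.351   0.1284] y,s,n [-0.23    0.0564  0.1433]
  corner world [ 0.4526 -0.1664  0.1542] y,s,n [-0.0469  0.1268  0.0878]
  corner world [ 0.4288 -0.354   0.1732] y,s,n [-0.234   0.1268  0.1208]
[ 0.4957 -0.2689  0.0742]
shift mm [-38.688   -9.1602 115.9216] turn [-0.0124  0.0128 -0.0009]
  corner world [ 0.4367 -0.1627  0.0977] y,s,n [-0.0429  0.0714  0.0683]
  corner world [ 0.4129 -0.3503  0.1166] y,s,n [-0.23    0.0714  0.1013]
  corner world [ 0.4956 -0.1657  0.1424] y,s,n [-0.0469  0.1418  0.0458]
  corner world [ 0.4718 -0.3533  0.1614] y,s,n [-0.234   0.1418  0.0788]
```

```bash
cat > kin.py <<'E'
from geo import *
from itertools import product
from scipy.optimize import least_squares
D=[([64.807,26.849,-2.785,87.806,1.381,65.374,-4.715],[.2693,-.6183,.2215],[[.9168,.3994,-.0009],[.3994,-.9168,.0018],[-.0001,-.002,-1]]),
([63.7804,-6.2071,-2.4998,124.9015,-56.9535,50.6032,8.73],[.3633,-.3253,.351],[[.6762,.0416,.7355],[.0627,-.998,-.0012],[.734,.0469,-.6775]]),
([42.9907,-19.0012,-13.1018,133.263,-52.6305,32.6471,-19.7382],[.4306,-.1354,.354],[[.6777,.0494,.7337],[.0647,-.9979,.0074],[.7325,.0425,-.6794]]),
([51.1335,-6.6709,-29.9696,135.2389,-33.2964,25.9026,-41.6691],[.4201,-.1254,.2202],[[.8659,.0142,.4999],[.0114,-.9999,.0086],[.5,-.0018,-.866]]),
([7.535,6.5214,9.6,139.8376,-57.5677,12.2858,-17.8108],[.4495,-.1247,.1235],[[.8793,.0201,.4758],[.0097,-.9997,.0244],[.4761,-.0168,-.8792]]),
([33.8137,3.9512,-2.267,134.2706,-59.7379,12.1688,-7.7712],[.458,-.2631,.1907],[[.803,-.119,.5839],[-.043,-.9889,-.1424],[.5944,.0892,-.7992]])]
def fk(q,sg,c,L):
    r=lambda a,d:Ro.from_euler(a,d,degrees=True).as_matrix()
    R=r('z',sg[0]*q[0]+c[0]);p=np.r_[0,0,L[0]]
    R=R@r('y',q[1])@r('z',sg[1]*q[2]);p=p+R@np.r_[L[1],0,L[2]]
    R=R@r('y',q[3])@r('z',sg[2]*q[4]);p=p+R@np.r_[L[3],0,L[4]]
    R=R@r('y',q[5])@r('z',sg[3]*q[6]+c[1]);p=p+R@r('z',-sg[3]*q[6]-c[1])@np.r_[L[5],0,L[6]]
    return p,R
E
python3 - <<'E'
from kin import *
L0=np.array([.27,.05,.3,-.07,.34,.07,.3])
def res(v,sg):
    o=[]
    for q,p,R in D:
        a,b=fk(q,sg,v[:2]*100,v[2:]);o+=[(a-p),0.3*(b-np.array(R)).ravel()]
    return np.concatenate(o)
best=[]
for sg in product((1,-1),repeat=4):
  for c0 in(0,90,180,-90):
    for c1 in (0,90,180,-90):
      r=least_squares(res,np.r_[c0/100,c1/100,L0],args=(sg,));best.append((r.cost,sg,r.x))
best.sort(key=lambda b:b[0])
for b in best[:3]:print(b)
print(np.abs(res(best[0][2],best[0][1])).max())
E
```

```text
(np.float64(0.0005708116032704773), (-1, -1, -1, -1), array([-0.0228, -2.7186,  0.1998,  0.0057,  0.5594, -0.0199,  0.4432,
       -0.0051,  0.3058]))
(np.float64(0.0005708116032704793), (-1, -1, -1, -1), array([-0.0228,  0.8814,  0.1998,  0.0057,  0.5594, -0.0199,  0.4432,
       -0.0051,  0.3058]))
(np.float64(0.0005708116032704807), (-1, -1, -1, -1), array([-0.0228,  0.8814,  0.1998,  0.0057,  0.5594, -0.0199,  0.4432,
       -0.0051,  0.3058]))
0.014649679161487794
```

```bash
cat >> kin.py <<'E'
SG=(-1,-1,-1,-1)
def model(q,v):
    q=np.array(q)+np.r_[0,v[9:14]*100,0];return fk(q,SG,v[:2]*100,v[2:9])
def fit():
    def res(v):
        o=[.02*v[9:14]]
        for q,p,R in D:
            a,b=model(q,v);o+=[(a-p),.3*(b-np.array(R)).ravel()]
        return np.concatenate(o)
    r=least_squares(res,np.r_[-.02,.88,.2,0,.56,-.02,.44,0,.306,np.zeros(5)]);return r.x,res(r.x)
LO=np.array([-148.3,-19.14,-79.39,5.75,-59.74,12.07,-152.46]);HI=np.array([148.3,114.17,73.82,140.21,239.74,113.84,152.46])
def ik(p,R,v,q0s):
    out=[]
    for q0 in q0s:
        f=lambda q:np.r_[(model(q,v)[0]-p)*10,2*(model(q,v)[1]-R).ravel()]
        r=least_squares(f,np.clip(q0,LO+.1,HI-.1),bounds=(LO,HI),x_scale=50);out.append((r.cost,r.x))
    return sorted(out,key=lambda o:o[0])
E
python3 - <<'E'
from kin import *
v,e=fit();print(v,np.abs(e).max());np.save("v.npy",v)
rng=np.random.default_rng(0)
for a in((0,.07,.08,0,0),(0,.09,.01,0,0),(0,.25,.01,0,0),(0,.09,.01,-15,0),(-.13,.09,.01,-18,-10)):
  p,R=goal(*a)
  for flip in(0,1):
    RR=R@np.diag([-1,-1,1]) if flip else R
    S=ik(p,RR,v,[LO+(HI-LO)*rng.random(7) for _ in range(25)])
    print(a,flip,[(round(c,4),np.round(q)) for c,q in S[:3]])
E
```

```text
[-0.0275  0.8743  0.199  -0.0132  0.5639 -0.013   0.4488 -0.0114  0.3069
  0.0138  0.0061 -0.0189  0.0009  0.0192] 0.011899177428979446
(0, 0.07, 0.08, 0, 0) 0 [(np.float64(0.3644), array([ 76.,  25., -58., 140., 209.,  12.,  92.])), (np.float64(0.3644), array([ 76.,  25., -58., 140., 209.,  12.,  92.])), (np.float64(0.3644), array([ 76.,  25., -58., 140., 209.,  12.,  92.]))]
(0, 0.07, 0.08, 0, 0) 1 [(np.float64(0.3644), array([ 87.,  39., -74., 140., 150.,  12., -22.])), (np.float64(0.3644), array([ 87.,  39., -74., 140., 150.,  12., -22.])), (np.float64(0.3644), array([ 87.,  39., -74., 140., 150.,  12., -22.]))]
(0, 0.09, 0.01, 0, 0) 0 [(np.float64(0.1103), array([ 69.,  33., -57., 140., 180.,  20., 122.])), (np.float64(0.1103), array([ 69.,  33., -57., 140., 180.,  20., 122.])), (np.float64(0.1103), array([ 69.,  33., -57., 140., 180.,  20., 122.]))]
(0, 0.09, 0.01, 0, 0) 1 [(np.float64(0.1103), array([ 69.,  33., -57., 140., 180.,  20., -58.])), (np.float64(0.1103), array([ 69.,  33., -57., 140., 180.,  20., -58.])), (np.float64(0.1103), array([ 69.,  33., -57., 140., 180.,  20
[... 755 characters left out ...]
p.float64(0.0), array([ 59.,  24., -48., 140., 166.,  12., -55.])), (np.float64(0.0), array([ 59.,  24., -48., 140., 166.,  12., -55.])), (np.float64(0.0), array([ 45.,  19., -33., 140., 193.,  12., -85.]))]
(-0.13, 0.09, 0.01, -18, -10) 0 [(np.float64(0.0), array([  5.,  21.,  26., 135., 239.,  20.,  48.])), (np.float64(0.0), array([  4.,  21.,  28., 135., 240.,  21.,  47.])), (np.float64(0.0), array([  4.,  21.,  28., 135., 240.,  21.,  47.]))]
(-0.13, 0.09, 0.01, -18, -10) 1 [(np.float64(0.0), array([ 85.,  48., -79., 136., 112.,  37.,  15.])), (np.float64(0.0), array([  23.,   19.,    4.,  135.,  227.,   13., -118.])), (np.float64(0.0), array([ 83.,  41., -71., 136., 115.,  27.,   9.]))]
```

```bash
python3 - <<'E'
from kin import *
import kin
v=np.load("v.npy");rng=np.random.default_rng(1)
for name,lo5,hi5 in(("q5 -60..100",-59,100),):
  kin.LO=LO.copy();kin.HI=HI.copy();kin.LO[4]=lo5;kin.HI[4]=hi5;kin.LO+=1;kin.HI-=1
  for y in(0,-.1,-.16):
    for turn in(-15,0,15):
      row=[]
      for tilt in(-18,-25,-32):
        c=[]
        for s,n in((.095,.01),(.065,.06)):
          p,R=goal(y,s,n,tilt,turn)
          b=ik(p,R,v,[kin.LO+(kin.HI-kin.LO)*rng.random(7) for _ in range(8)])[0];c.append((round(b[0],3),list(np.round(b[1]).astype(int)) if b[0]<1e-3 else ''))
        row.append(c)
      print(y,turn,row)
E
```

```text
0 -15 [[(np.float64(0.184), ''), (np.float64(0.206), '')], [(np.float64(0.049), ''), (np.float64(0.066), '')], [(np.float64(0.0), [np.int64(23), np.int64(16), np.int64(-18), np.int64(135), np.int64(63), np.int64(13), np.int64(-151)]), (np.float64(0.005), '')]]
0 0 [[(np.float64(0.053), ''), (np.float64(0.091), '')], [(np.float64(0.002), ''), (np.float64(0.022), '')], [(np.float64(0.0), [np.int64(-6), np.int64(16), np.int64(21), np.int64(134), np.int64(-56), np.int64(14), np.int64(-23)]), (np.float64(0.0), [np.int64(79), np.int64(32), np.int64(-77), np.int64(139), np.int64(73), np.int64(25), np.int64(-143)])]]
0 15 [[(np.float64(0.0), [np.int64(83), np.int64(49), np.int64(-78), np.int64(136), np.int64(89), np.int64(17), np.int64(-138)]), (np.float64(0.02), '')], [(np.float64(0.0), [np.int64(50), np.int64(20), np.int64(-34), np.int64(134), np.int64(-57), np.int64(13), np.int64(-5)]), (np.float64(0.0), [np.int64(60), np.int64(17), np.int64(-39), np.int64(139), np.int64(-58), np.int64(15), np.int64(0)])], [(np.float64(0.0), [np.int64(46), np.int64(20), np.int64(-30), np.int64(131), np.in
[... 2987 characters left out ...]
p.int64(27), np.int64(-28), np.int64(125), np.int64(-58), np.int64(25), np.int64(13)]), (np.float64(0.0), [np.int64(71), np.int64(24), np.int64(-29), np.int64(129), np.int64(-58), np.int64(28), np.int64(18)])], [(np.float64(0.0), [np.int64(50), np.int64(25), np.int64(-14), np.int64(122), np.int64(-50), np.int64(30), np.int64(3)]), (np.float64(0.0), [np.int64(70), np.int64(24), np.int64(-32), np.int64(127), np.int64(-39), np.int64(26), np.int64(-3)])], [(np.float64(0.0), [np.int64(42), np.int64(24), np.int64(-6), np.int64(119), np.int64(-40), np.int64(34), np.int64(-9)]), (np.float64(0.0), [np.int64(95), np.int64(48), np.int64(-78), np.int64(124), np.int64(43), np.int64(36), np.int64(-82)])]]
```

```bash
python3 - <<'E'
from geo import *
from rig import sense
s=sense()
for a in((-.12,.07,.06,-22,12),(-.12,.085,.01,-22,12),(-.12,.1,.01,-22,12)):
  p,R=goal(*a);print(p,R[:,2]);step(p,R,s);body(p,R)
  if a[1]==.07: step(np.r_[.43,-.245,.2],R,s)
E
```

```text
[ 0.444  -0.2397  0.0918] [ 0.5247  0.2017 -0.827 ]
shift mm [-71.0332 -30.2486  67.568 ] turn [ 0.3476 -0.0572 -0.1341]
  corner world [ 0.3588 -0.1646  0.1407] y,s,n [-0.0435  0.0619  0.1568]
  corner world [ 0.3943 -0.3499  0.118 ] y,s,n [-0.2293  0.0619  0.1173]
  corner world [ 0.4203 -0.1578  0.1813] y,s,n [-0.0377  0.1305  0.1297]
  corner world [ 0.4558 -0.3431  0.1586] y,s,n [-0.2235  0.1305  0.0902]
shift mm [-17.7374 -13.7174 -26.3888] turn [ 0.3476 -0.0572 -0.1341]
[ 0.4936 -0.2389  0.0754] [ 0.5247  0.2017 -0.827 ]
shift mm [-41.0187 -38.4373 109.4855] turn [ 0.3476 -0.0572 -0.1341]
  corner world [ 0.4084 -0.1638  0.1243] y,s,n [-0.0435  0.0769  0.1068]
  corner world [ 0.4439 -0.3491  0.1016] y,s,n [-0.2293  0.0769  0.0673]
  corner world [ 0.4698 -0.157   0.1649] y,s,n [-0.0377  0.1455  0.0797]
  corner world [ 0.5053 -0.3422  0.1423] y,s,n [-0.2235  0.1455  0.0402]
[ 0.5022 -0.2388  0.0877] [ 0.5247  0.2017 -0.827 ]
shift mm [-26.8136 -38.509  104.6678] turn [ 0.3476 -0.0572 -0.1341]
  corner world [ 0.417  -0.1636  0.1365] y,s,n [-0.0435  0.0919  0.1068]
  corner world [ 0.4525 -0.3489  0.1139] y,s,n [-0.2293  0.0919  0.0673]
  corner world [ 0.4784 -0.1568  0.1772] y,s,n [-0.0377  0.1605  0.0797]
  corner world [ 0.5139 -0.3421  0.1545] y,s,n [-0.2235  0.1605  0.0402]
```

>>> {"method": "apply_moves", "body": {
  "targets": [
    [-9, -7, -20, 0.12, -0.02, -0.04, 1],
    [-18, -14, -26, 0.24, -0.04, -0.09, 1],
    [-18, -14, -26, 0.35, -0.057, -0.134, 1],
    [-18, -14, -26, 0.35, -0.057, -0.134, 1],
    [-35, -20, 10, 0.35, -0.057, -0.134, 1],
    [-55, -26, 40, 0.35, -0.057, -0.134, 1],
    [-71, -30, 68, 0.35, -0.057, -0.134, 1],
    [-71, -30, 68, 0.35, -0.057, -0.134, 1]
  ]
}}

```text
time_s: 4.75
tool_pos: [0.4437, -0.2351, 0.0878]
orientation: [[0.833, 0.192, 0.519], [0.094, -0.973, 0.209], [0.546, -0.126, -0.828]]
force: [-0.6, -1.1, 0.1]
opening: 0.008
```

```bash
python3 - <<'E'
from geo import *
from rig import sense
s=sense();print(s["time_s"],s["qpos"],s["tool_pos"],s["orientation"],s["force"])
for a in((-.12,.07,.06,-22,12),(-.12,.08,.01,-22,12)):
  p,R=goal(*a);print(p);step(p,R,s)
E
```

```text
4.75 [ 64.3517  22.0931 -27.3003 130.5635 -58.5776  23.3615  12.6109] [ 0.4437 -0.2351  0.0878] [[ 0.8327  0.1917  0.5195]
 [ 0.0935 -0.9734  0.2093]
 [ 0.5458 -0.1258 -0.8284]] [-0.624  -1.1256  0.0633]
[ 0.444  -0.2397  0.0918]
shift mm [ 1.9928  4.0831 -4.0627] turn [-0.0083  0.0044  0.0007]
[ 0.4907 -0.2389  0.0713]
shift mm [29.7617 14.8407 37.3277] turn [-0.0083  0.0044  0.0007]
```

>>> {"method": "apply_moves", "body": {
  "targets": [
    [0, 5, 12, 0, 0, 0, 1],
    [10, 9, 25, 0, 0, 0, 1],
    [20, 12, 32, 0, 0, 0, 1],
    [30, 15, 37, 0, 0, 0, 1],
    [30, 15, 37, 0, 0, 0, 1]
  ]
}}

```text
time_s: 5.25
tool_pos: [0.4937, -0.2397, 0.0737]
orientation: [[0.831, 0.196, 0.521], [0.099, -0.973, 0.209], [0.547, -0.122, -0.828]]
force: [0.1, 0.7, 0.5]
opening: 0.003
```

```bash
python3 - <<'E'
from geo import *
from rig import sense,camera
s=sense();print(s["time_s"],s["qpos"],s["tool_pos"],s["force"])
ex,ey,up,out=frame(O,YAW);d=np.array(s["tool_pos"])-O;print(d@ey,d@up,d@out, np.array(s["orientation"]).T@up*10)
a=camera("top")["pixels"][165:290,295:520];b=camera("wrist")["pixels"]
a=cv2.resize(a,None,fx=3.5,fy=3.5,interpolation=cv2.INTER_CUBIC)[100:400,200:800]
cv2.imwrite("pics/p2.png",np.vstack([a[:250],cv2.resize(b,(a.shape[1],340))]))
E
```

```text
5.25 [ 59.9394  26.4739 -27.3375 126.2433 -57.2822  20.2082   9.1332] [ 0.4937 -0.2397  0.0737] [0.0878 0.7382 0.4551]
-0.1207857645276424 0.08372088377275368 0.008945849416140966 [ 9.2594  0.0304 -3.7766]
```

View pics/p2.png

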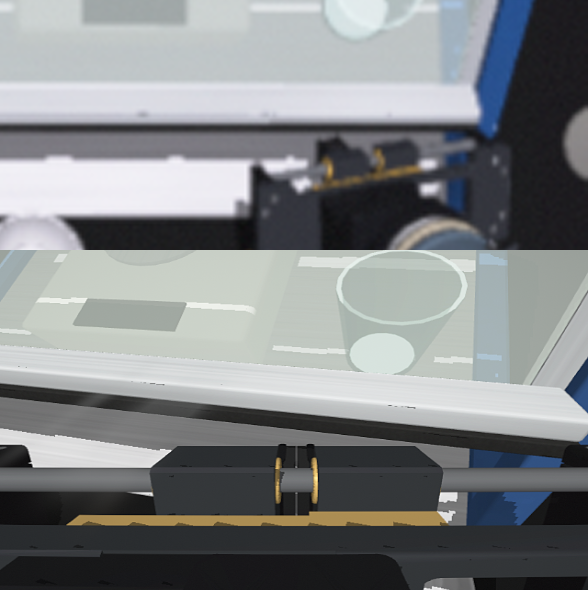

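>>> {"method": "apply_moves", "body": {
  "targets": [
    [2.8, 0, -1.1, 0, 0, 0, 1],
    [5.6, 0, -2.3, 0, 0, 0, 1],
    [8.3, 0, -3.4, 0, 0, 0, 1],
    [11.1, 0, -4.5, 0, 0, 0, 1],
    [13.9, 0, -5.7, 0, 0, 0, 1],
    [16.7, 0, -6.8, 0, 0, 0, 1],
    [19.4, 0, -7.9, 0, 0, 0, 1],
    [22.2, 0, -9.1, 0, 0, 0, 1]
  ]
}}

```text
time_s: 6.15
tool_pos: [0.5048, -0.2396, 0.0922]
orientation: [[0.833, 0.193, 0.519], [0.095, -0.973, 0.21], [0.545, -0.125, -0.829]]
force: [-0.5, 0.2, -1.1]
opening: 0.004
```

```bash
cat > st.py <<'E'
from geo import *
from rig import sense,camera
s=sense();print(s["time_s"],s["qpos"],s["tool_pos"],s["force"],s["opening"])
ex,ey,up,out=frame(O,YAW);d=np.array(s["tool_pos"])-O;f=np.array(s["force"]);print("y,s,n",d@ey,d@up,d@out,"F up,out,y",f@up,f@out,f@ey)
print("up in tool",np.array(s["orientation"]).T@up)
E
python3 st.py
```

```text
6.15 [ 56.9829  24.4567 -24.7239 124.7182 -54.4388  22.7551   4.0873] [ 0.5048 -0.2396  0.0922] [-0.5122  0.2143 -1.073 ] 0.003683106575457955
y,s,n -0.12092751531062597 0.10517677916807763 0.010450885349454707 F up,out,y -1.1705989758107127 -0.1989572365972327 0.22298352823532264
up in tool [ 0.9253 -0.001  -0.3793]
```

>>> {"method": "apply_moves", "body": {
  "targets": [
    [2.8, 0, -1.1, 0, 0, 0, 1],
    [5.6, 0, -2.3, 0, 0, 0, 1],
    [8.3, 0, -3.4, 0, 0, 0, 1],
    [11.1, 0, -4.5, 0, 0, 0, 1],
    [13.9, 0, -5.7, 0, 0, 0, 1],
    [16.7, 0, -6.8, 0, 0, 0, 1],
    [19.4, 0, -7.9, 0, 0, 0, 1],
    [22.2, 0, -9.1, 0, 0, 0, 1]
  ]
}}

```text
time_s: 6.95
tool_pos: [0.5185, -0.2394, 0.1118]
orientation: [[0.833, 0.193, 0.519], [0.095, -0.973, 0.21], [0.545, -0.125, -0.829]]
force: [-2.1, 0.1, -2.8]
opening: 0.005
```

```bash
python3 st.py; python3 look.py w3
```

```text
6.95 [ 54.1156  22.7236 -22.4533 122.8849 -51.6517  25.078   -0.7583] [ 0.5185 -0.2394  0.1118] [-2.0796  0.126  -2.7578] 0.004597211037297328
y,s,n -0.120907067319149 0.12914447632094278 0.01049710290120301 F up,out,y -3.450469276741654 0.11975024732570876 0.16115467338972345
up in tool [ 0.9252 -0.0009 -0.3794]
[[ 0.1936 -0.939   0.2843  0.493 ]
 [-0.973  -0.1466  0.1782 -0.2673]
 [-0.1256 -0.3112 -0.942   0.2848]
 [ 0.      0.      0.      1.    ]] [[366.3975   0.     322.1072]
 [  0.     366.3975 240.5206]
 [  0.       0.       1.    ]]
```

View pics/w3.png

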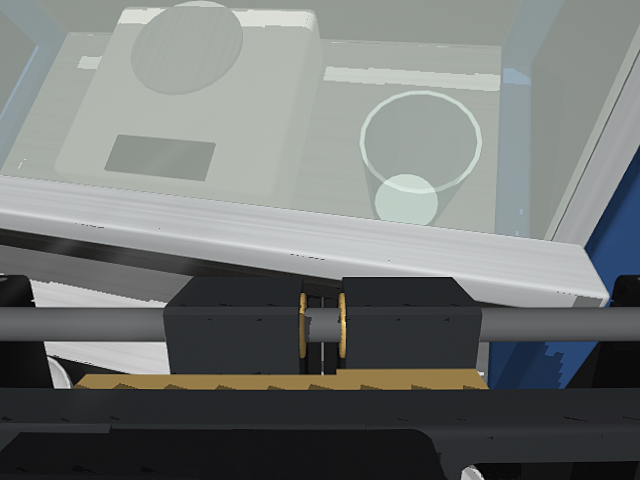

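The lip is in contact at about 3.5 N and the window is moving. I'll keep pushing slowly.

>>> {"method": "apply_moves", "body": {
  "targets": [
    [2.8, 0, -1.1, 0, 0, 0, 1],
    [5.6, 0, -2.3, 0, 0, 0, 1],
    [8.3, 0, -3.4, 0, 0, 0, 1],
    [11.1, 0, -4.5, 0, 0, 0, 1],
    [13.9, 0, -5.7, 0, 0, 0, 1],
    [16.7, 0, -6.8, 0, 0, 0, 1],
    [19.4, 0, -7.9, 0, 0, 0, 1],
    [22.2, 0, -9.1, 0, 0, 0, 1]
  ]
}}

```text
time_s: 7.8
tool_pos: [0.5324, -0.2392, 0.1315]
orientation: [[0.833, 0.193, 0.519], [0.095, -0.973, 0.21], [0.545, -0.125, -0.829]]
force: [-3.2, 0.1, -2.1]
opening: 0.001
```

>>> {"method": "apply_moves", "body": {
  "targets": [
    [2.8, 0, -1.1, 0, 0, 0, 1],
    [5.6, 0, -2.3, 0, 0, 0, 1],
    [8.3, 0, -3.4, 0, 0, 0, 1],
    [11.1, 0, -4.5, 0, 0, 0, 1],
    [13.9, 0, -5.7, 0, 0, 0, 1],
    [16.7, 0, -6.8, 0, 0, 0, 1],
    [19.4, 0, -7.9, 0, 0, 0, 1],
    [22.2, 0, -9.1, 0, 0, 0, 1]
  ]
}}

```text
time_s: 8.6
tool_pos: [0.5461, -0.2389, 0.1511]
orientation: [[0.833, 0.193, 0.519], [0.095, -0.973, 0.21], [0.545, -0.125, -0.829]]
force: [-2.8, -0.1, -2.7]
opening: 0.005
```

>>> {"method": "apply_moves", "body": {
  "targets": [
    [2.8, 0, -1.1, 0, 0, 0, 1],
    [5.6, 0, -2.3, 0, 0, 0, 1],
    [8.3, 0, -3.4, 0, 0, 0, 1],
    [11.1, 0, -4.5, 0, 0, 0, 1],
    [13.9, 0, -5.7, 0, 0, 0, 1],
    [16.7, 0, -6.8, 0, 0, 0, 1],
    [19.4, 0, -7.9, 0, 0, 0, 1],
    [22.2, 0, -9.1, 0, 0, 0, 1]
  ]
}}

```text
time_s: 9.4
tool_pos: [0.5599, -0.2387, 0.1708]
orientation: [[0.833, 0.193, 0.519], [0.095, -0.973, 0.21], [0.545, -0.125, -0.829]]
force: [-3.1, 0.3, -2.8]
opening: 0.006
```

```bash
python3 st.py; python3 - <<'E'
from geo import *
from rig import camera
for n in("top","scene"):
    c=camera(n);np.savez(n+"4.npz",**c);cv2.imwrite(f"pics/{n}4.png",c["pixels"])
a=cv2.imread("pics/top4.png")[160:290,295:525];b=cv2.imread("pics/scene4.png")[170:450,195:445]
a=cv2.resize(a,None,fx=3,fy=3,interpolation=cv2.INTER_CUBIC)
w=cv2.imread("pics/top4.png")
cv2.imwrite("pics/p4.png",cv2.resize(w[150:290,290:530],None,fx=3.3,fy=3.3,interpolation=cv2.INTER_CUBIC))
E
```

```text
9.4 [ 47.1736  19.085  -17.4477 116.6618 -43.9398  31.3789 -13.8415] [ 0.5599 -0.2387  0.1708] [-3.0988  0.3115 -2.8273] 0.00632024510326009
y,s,n -0.12097050793012164 0.20117836354303056 0.010433522899238056 F up,out,y -4.090121044160459 0.9120665134567464 0.36387621098319517
up in tool [ 0.9253 -0.0009 -0.3793]
```

View pics/p4.png

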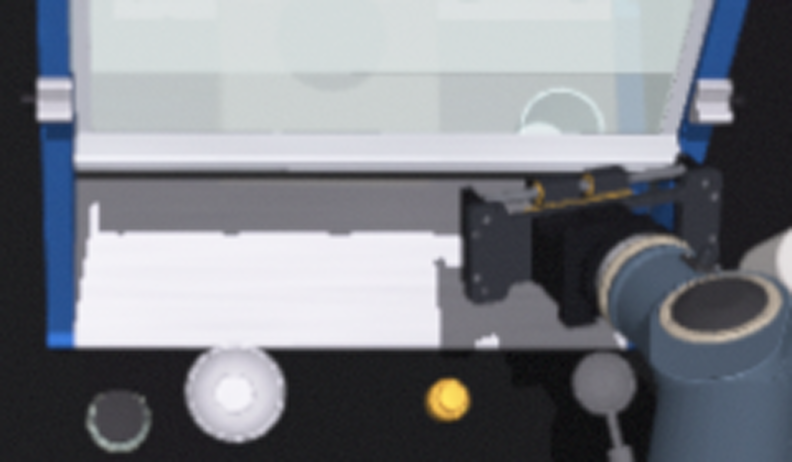

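Observed: the lip is at row ~170, the pointer clips are at row ~100, and the gripper's right plate, near (700,170), is heading towards the right pointer. I'll back off the lip, shift 90 mm to the middle, then resume.

>>> {"method": "apply_moves", "body": {
  "targets": [
    [-4.6, 0, 1.9, 0, 0, 0, 1],
    [-11.1, 0, 4.5, 0, 0, 0, 1],
    [-8.7, -29.3, 10.5, 0, 0, 0, 1],
    [-6.3, -58.6, 16.6, 0, 0, 0, 1],
    [-3.8, -87.9, 22.6, 0, 0, 0, 1],
    [-3.8, -87.9, 22.6, 0, 0, 0, 1],
    [1.0, -87.9, 20.7, 0, 0, 0, 1],
    [4.5, -87.9, 19.2, 0, 0, 0, 1]
  ]
}}

```text
time_s: 10.3
tool_pos: [0.5573, -0.1503, 0.1688]
orientation: [[0.832, 0.191, 0.52], [0.094, -0.974, 0.208], [0.546, -0.124, -0.828]]
force: [1.0, 0.9, 0.2]
opening: 0.002
```

```bash
python3 st.py
```

```text
10.3 [ 41.3933  15.2902 -20.8407 122.8957 -46.8699  24.4969 -18.4364] [ 0.5573 -0.1503  0.1688] [0.9865 0.9114 0.152 ] 0.00237084591254108
y,s,n -0.03251810240991164 0.19889442160155194 0.010184695600488881 F up,out,y 0.699112842154149 -0.7333822894378095 0.8946143229093302
up in tool [ 0.9258 -0.0012 -0.3781]
```

>>> {"method": "apply_moves", "body": {
  "targets": [
    [2.8, 0, -1.1, 0, 0, 0, 1],
    [5.6, 0, -2.3, 0, 0, 0, 1],
    [8.3, 0, -3.4, 0, 0, 0, 1],
    [11.1, 0, -4.5, 0, 0, 0, 1],
    [13.9, 0, -5.7, 0, 0, 0, 1],
    [16.7, 0, -6.8, 0, 0, 0, 1],
    [19.4, 0, -7.9, 0, 0, 0, 1],
    [22.2, 0, -9.1, 0, 0, 0, 1]
  ]
}}

```text
time_s: 11.1
tool_pos: [0.5703, -0.1489, 0.1879]
orientation: [[0.833, 0.193, 0.519], [0.095, -0.973, 0.209], [0.545, -0.125, -0.829]]
force: [-3.5, -3.9, -3.1]
opening: 0.007
```

>>> {"method": "apply_moves", "body": {
  "targets": [
    [2.8, 0, -1.1, 0, 0, 0, 1],
    [5.6, 0, -2.3, 0, 0, 0, 1],
    [8.3, 0, -3.4, 0, 0, 0, 1],
    [11.1, 0, -4.5, 0, 0, 0, 1],
    [13.9, 0, -5.7, 0, 0, 0, 1],
    [16.7, 0, -6.8, 0, 0, 0, 1],
    [19.4, 0, -7.9, 0, 0, 0, 1],
    [22.2, 0, -9.1, 0, 0, 0, 1]
  ]
}}

```text
time_s: 11.9
tool_pos: [0.584, -0.1484, 0.2075]
orientation: [[0.833, 0.193, 0.519], [0.095, -0.973, 0.21], [0.545, -0.125, -0.829]]
force: [-2.9, -3.3, -2.9]
opening: 0.004
```

```bash
python3 st.py; python3 look.py w5; python3 - <<'E'
from geo import *
from rig import camera
for n in("top","scene"):
    c=camera(n);np.savez(n+"5.npz",**c);cv2.imwrite(f"pics/{n}5.png",c["pixels"])
r=lambda a,w,h:cv2.resize(a,(w,h),interpolation=cv2.INTER_CUBIC)
t=cv2.imread("pics/top5.png");s=cv2.imread("pics/scene5.png");w=cv2.imread("pics/w5.png")
# top L (295..355,165..225), top R(465..525), scene L (325..385,165..225) , scene R (225..285,395..455)
q=[t[165:225,295:355],t[165:225,465:525],s[165:225,325:385],s[395:455,225:285]]
top=np.hstack([r(i,200,200) for i in q]);cv2.imwrite("pics/p5.png",np.vstack([top,r(w[:400],640,400)[:, :].repeat(1,1) if 0 else cv2.copyMakeBorder(w[:400],0,0,80,80,cv2.BORDER_CONSTANT)]))
E
```

```text
11.9 [ 37.1155  13.6737 -17.5792 118.1023 -40.4207  28.9904 -27.5546] [ 0.584  -0.1484  0.2075] [-2.8826 -3.3309 -2.8517] 0.00369668497417868
y,s,n -0.031017956228492956 0.24603487054160791 0.01047781717750379 F up,out,y -4.021482121135441 0.7714297626696998 -3.281630636380216
up in tool [ 0.9252 -0.0009 -0.3795]
[[ 0.1936 -0.939   0.2842  0.5586]
 [-0.973  -0.1467  0.1782 -0.1763]
 [-0.1256 -0.311  -0.9421  0.3805]
 [ 0.      0.      0.      1.    ]] [[366.3975   0.     322.1072]
 [  0.     366.3975 240.5206]
 [  0.       0.       1.    ]]
```

View pics/p5.png

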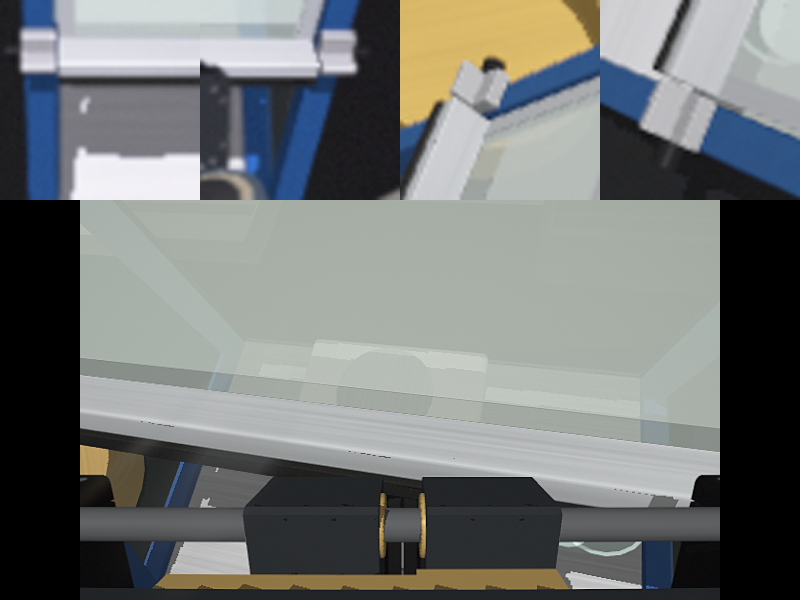

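```bash
python3 - <<'E'
from geo import *
t=np.load("top5.npz");g=cv2.cvtColor(t["pixels"],cv2.COLOR_BGR2GRAY)
for n,c in(("ptrL",slice(303,309)),("lip",slice(325,335)),("lip2",slice(400,410)),("ptrR",slice(503,508))):
    print(n,list(enumerate(g[176:194,c].mean(1).round().astype(int),176)))
ex,ey,up,out=frame(O,YAW);T=np.linalg.inv(t["pose"])
pr=lambda y,s,n:cv2.projectPoints((O+y*ey+s*up+n*out)[None],cv2.Rodrigues(T[:3,:3])[0],T[:3,3],t["camera_matrix"],t["D"])[0].ravel()
for y in(.24,.18,0,-.24):
    print(y,"blade tip low/up edges for .2827",pr(y,.2797,.03),pr(y,.2857,.03),"lip low front s=.264,.274",pr(y,.264,.03),pr(y,.274,.03),"bar low",pr(y,.272,.028))
E
```

```text
ptrL [(176, np.int64(208)), (177, np.int64(172)), (178, np.int64(166)), (179, np.int64(168)), (180, np.int64(181)), (181, np.int64(200)), (182, np.int64(207)), (183, np.int64(210)), (184, np.int64(222)), (185, np.int64(214)), (186, np.int64(146)), (187, np.int64(70)), (188, np.int64(53)), (189, np.int64(54)), (190, np.int64(54)), (191, np.int64(54)), (192, np.int64(64)), (193, np.int64(74))]
lip [(176, np.int64(204)), (177, np.int64(220)), (178, np.int64(221)), (179, np.int64(222)), (180, np.int64(223)), (181, np.int64(224)), (182, np.int64(226)), (183, np.int64(237)), (184, np.int64(234)), (185, np.int64(196)), (186, np.int64(190)), (187, np.int64(157)), (188, np.int64(69)), (189, np.int64(43)), (190, np.int64(72)), (191, np.int64(106)), (192, np.int64(120)), (193, np.int64(122))]
lip2 [(176, np.int64(200)), (177, np.int64(217)), (178, np.int64(218)), (179, np.int64(218)), (180, np.int64(218)), (181, np.int64(218)), (182, np.int64(220)), (183, np.int64(230)), (184, np.int64(231)), (185, np.int64(188)), (186, np.int64(180)), (187, np.int64(154)), (188, np.int64(68)), (189, np.int64(4
[... 469 characters left out ...]
np.int64(42))]
0.24 blade tip low/up edges for .2827 [306.7119 186.0622] [306.6606 184.1892] lip low front s=.264,.274 [306.845  190.9119] [306.7604 187.8314] bar low [306.7949 187.8826]
0.18 blade tip low/up edges for .2827 [331.9594 186.0666] [331.9822 184.193 ] lip low front s=.264,.274 [331.9002 190.9181] [331.9378 187.8365] bar low [331.9236 187.8877]
0 blade tip low/up edges for .2827 [407.6335 186.1589] [407.8779 184.2875] lip low front s=.264,.274 [406.9997 191.0047] [407.4024 187.9267] bar low [407.2425 187.9775]
-0.24 blade tip low/up edges for .2827 [507.4099 186.4671] [507.9392 184.6088] lip low front s=.264,.274 [506.0373 191.2798] [506.9095 188.2227] bar low [506.5624 188.2721]
```

>>> {"method": "apply_moves", "body": {
  "targets": [
    [2.8, 0, -1.1, 0, 0, 0, 1],
    [5.6, 0, -2.3, 0, 0, 0, 1],
    [8.3, 0, -3.4, 0, 0, 0, 1],
    [10.2, 0, -4.2, 0, 0, 0, 1],
    [12, 0, -4.9, 0, 0, 0, 1],
    [13, 0, -5.3, 0, 0, 0, 1],
    [13, 0, -5.3, 0, 0, 0, 1],
    [13, 0, -5.3, 0, 0, 0, 1]
  ]
}}

```text
time_s: 12.85
tool_pos: [0.5923, -0.1477, 0.2192]
orientation: [[0.832, 0.194, 0.519], [0.096, -0.973, 0.21], [0.546, -0.125, -0.828]]
force: [-2.3, 0.6, -1.9]
opening: 0.007
```

```bash
cat > meas.py <<'E'
from geo import *
from rig import camera
t=camera("top");g=cv2.cvtColor(t["pixels"],cv2.COLOR_BGR2GRAY).astype(float)
ex,ey,up,out=frame(O,YAW)
def edge(c,level,r0,r1,rise):
    p=g[:,c[0]:c[1]].mean(1)
    for r in range(r0,r1):
        if (p[r]-level)*(p[r+1]-level)<=0 and (p[r+1]>p[r])==rise: return r+(level-p[r])/(p[r+1]-p[r])
for n,c in(("ptrL",(303,309)),("ptrR",(503,508))):
    r=edge(c,133,183,190,False);print(n,r,"mark",slope(t,(sum(c)/2,r),O,YAW,.03)[1]+.003)
for c in((325,335),(345,355),(375,385),(400,410)):
    a=edge(c,116,176,195,False);b=edge(c,80,int(a)+1,198,True) if a else None
    print("lip",a,b,"from bar",slope(t,(sum(c)/2,a),O,YAW,.028)[1]-.008 if a else '',"from pad",slope(t,(sum(c)/2,b),O,YAW,.03)[1] if b else '')
E
python3 st.py; python3 meas.py
```

```text
12.85 [ 36.0948  13.3636 -16.8954 116.6065 -38.8343  30.2468 -29.8666] [ 0.5923 -0.1477  0.2192] [-2.2737  0.578  -1.8617] 0.0070843803020910765
y,s,n -0.030507157987694548 0.26031046221945014 0.010373323295119741 F up,out,y -2.823387379424336 0.786360873764081 0.6163656191046409
up in tool [ 0.9254 -0.0007 -0.3789]
ptrL 186.16444444444446 mark 0.2823716400148979
ptrR 186.4925 mark 0.282592185282633
lip 183.0859872611465 185.77493606138108 from bar 0.2794198336821954 from pad 0.28063377271160933
lip 183.01833333333335 185.83152173913044 from bar 0.27967312849176773 from pad 0.2804907314150291
lip 183.0168634064081 185.47038327526133 from bar 0.27978761131563235 from pad 0.28175710977839025
lip 183.10174880763117 185.5317604355717 from bar 0.27965776382104174 from pad 0.2816971228794478
```

>>> {"method": "apply_moves", "body": {
  "targets": [
    [1, 0, -0.4, 0, 0, 0, 1],
    [1.7, 0, -0.7, 0, 0, 0, 1],
    [1.7, 0, -0.7, 0, 0, 0, 1],
    [1.7, 0, -0.7, 0, 0, 0, 1]
  ]
}}

```text
time_s: 13.3
tool_pos: [0.5931, -0.1479, 0.2204]
orientation: [[0.833, 0.194, 0.519], [0.096, -0.973, 0.21], [0.545, -0.125, -0.829]]
force: [-2.4, 1.2, -2.2]
opening: 0.006
```

```bash
python3 st.py; python3 meas.py
```

```text
13.3 [ 35.9726  13.3372 -16.7891 116.4297 -38.6092  30.4155 -30.1695] [ 0.5931 -0.1479  0.2204] [-2.3516  1.2441 -2.2063] 0.0055474697533486345
y,s,n -0.030665970486928065 0.2617152778909087 0.01042844991616492 F up,out,y -3.143793212268577 0.6432862730131863 1.283740313212473
up in tool [ 0.9252 -0.001  -0.3795]
ptrL 186.16629711751662 mark 0.2823656857374987
ptrR 186.4911838790932 mark 0.28259644146145696
lip 182.44125 185.4777777777778 from bar 0.28147319691326944 from pad 0.28158684313815957
lip 182.41836734693877 185.52678571428572 from bar 0.2815834295092635 from pad 0.28146815984063667
lip 182.41230366492147 185.08300395256916 from bar 0.2817128715317276 from pad 0.28299828816932787
lip 182.42023346303503 185.1328125 from bar 0.28182943545077477 from pad 0.2829761996349991
```

>>> {"method": "apply_moves", "body": {
  "targets": [
    [-4.6, 0, 1.9, 0, 0, 0, 1],
    [-11.1, 0, 4.5, 0, 0, 0, 1],
    [-13, 0, -15, 0, 0, 0, 1],
    [-15, 0, -45, 0, 0, 0, 1],
    [-15, 0, -80, 0, 0, 0, 1],
    [-15, 0, -115, 0, 0, 0, 1],
    [-15, 0, -115, 0, 0, 0, 1],
    [-15, 0, -115, 0, 0, 0, 1]
  ]
}}

```text
time_s: 14.15
tool_pos: [0.5213, -0.1745, 0.3085]
orientation: [[0.831, 0.192, 0.521], [0.095, -0.974, 0.207], [0.547, -0.123, -0.828]]
force: [-0.0, -0.9, -0.5]
opening: 0.007
```

```bash
python3 st.py; python3 meas.py; python3 - <<'E'
from geo import *
from rig import sense
s=sense();step(np.r_[.42,-.13,.36],goal(0,.1,.1,-10,0)[1],s)
E
```

```text
14.15 [ 41.6676   2.5147 -13.787  115.9499 -36.806   44.2991 -30.0183] [ 0.5213 -0.1745  0.3085] [-0.0336 -0.8906 -0.4778] 0.006633131035713777
y,s,n -0.05607923035168701 0.2924641633632686 0.12014095081582694 F up,out,y -0.41931741378225196 -0.23416909546243503 -0.8898729206348663
up in tool [ 0.9261  0.0002 -0.3772]
ptrL 186.16519823788545 mark 0.28236921741394067
ptrR 186.48872180451127 mark 0.2826044034712921
lip 182.44206549118388 185.47619047619048 from bar 0.2814706023192372 from pad 0.28159193169440266
lip 182.4197218710493 185.5341246290801 from bar 0.28157912067697416 from pad 0.28144463146749615
lip 182.41130091984232 185.08267716535434 from bar 0.2817160618476341 from pad 0.28299933457676807
lip 182.41981747066492 185.12648221343875 from bar 0.2818307596253237 from pad 0.2829964825193985
shift mm [-51.2341 -68.6437 -86.9992] turn [-0.2099  0.2132  0.06  ]
```

Now I'll move back to a viewpoint clear of everything and verify with the wrist camera.

>>> {"method": "apply_moves", "body": {
  "targets": [
    [-10, -10, -30, -0.05, 0.05, 0.01, 1],
    [-25, -30, -60, -0.1, 0.1, 0.03, 1],
    [-40, -50, -87, -0.16, 0.16, 0.05, 1],
    [-51, -69, -87, -0.21, 0.21, 0.06, 1],
    [-51, -69, -87, -0.21, 0.21, 0.06, 1],
    [-51, -69, -87, -0.21, 0.21, 0.06, 1]
  ]
}}

```text
time_s: 14.8
tool_pos: [0.4267, -0.1336, 0.3567]
orientation: [[0.712, 0.021, 0.702], [0.013, -1.0, 0.017], [0.702, -0.003, -0.712]]
force: [-0.2, 0.1, 0.4]
opening: 0.006
```

```bash
python3 st.py; python3 look.py w6; python3 - <<'E'
from geo import *
w=np.load("w6.npz");a=w["pixels"]
ex,ey,up,out=frame(O,YAW);T=np.linalg.inv(w["pose"])
pr=lambda y,s,n:cv2.projectPoints((O+y*ey+s*up+n*out)[None],cv2.Rodrigues(T[:3,:3])[0],T[:3,3],w["camera_matrix"],w["D"])[0].ravel()
q=[]
for y in(.222,-.222):
    u,v=pr(y,.282,.03).astype(int);u=np.clip(u,40,599);print(y,u-40,v-40);q.append(cv2.resize(a[v-40:v+40,u-40:u+40],(400,400),interpolation=cv2.INTER_CUBIC))
cv2.imwrite("pics/p6.png",np.hstack(q))
E
```

```text
14.8 [ 42.3747 -18.9915 -12.8432 131.5474 -46.6367  35.1548 -28.6435] [ 0.4267 -0.1336  0.3567] [-0.1649  0.1029  0.3843] 0.006036617824353929
y,s,n -0.01359933971265577 0.278091451777301 0.2246453490463413 F up,out,y 0.22127819898363518 0.3540534698276747 0.1057159413748169
up in tool [ 0.9836  0.0001 -0.1803]
[[ 0.0217 -0.8698  0.4929  0.363 ]
 [-0.9998 -0.0172  0.0136 -0.1362]
 [-0.0034 -0.4931 -0.87    0.5218]
 [ 0.      0.      0.      1.    ]] [[366.3975   0.     322.1072]
 [  0.     366.3975 240.5206]
 [  0.       0.       1.    ]]
0.222 38 136
-0.222 500 136
```

View pics/p6.png

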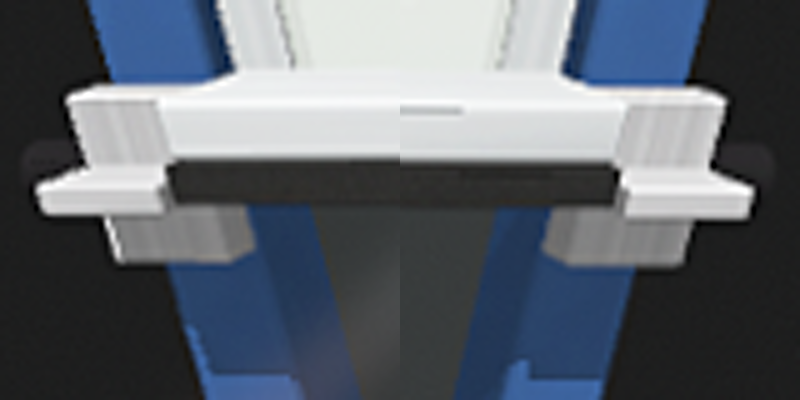

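The pad's lower edge is at rows ~203 and 206, and the blade mid-levels are at ~201 and 202. At 5 rows/mm, the lip is within about 1 mm of the pointers on both sides. I'll check for disturbed objects, then hand in.

```bash
python3 - <<'E'
from geo import *
from rig import camera,close_job,sense
t0=cv2.imread("pics/top0.png");t=camera("top")["pixels"]
d=cv2.absdiff(cv2.GaussianBlur(t0,(3,3),0),cv2.GaussianBlur(t,(3,3),0)).max(2)
for n,(x,y,r) in dict(dish=(361,268,14),wt=(426,270,8),jar=(326,277,10),spoon=(475,268,10),sieve=(249,214,38),bottle=(533,231,18),ptrL=(306,180,5)).items():
    print(n,(d[y-r:y+r,x-r:x+r]>45).mean().round(3))
print(sense()["time_s"],sense()["force"]);print(close_job())
E
```

```text
dish 0.0
wt 0.648
jar 0.0
spoon 0.562
sieve 0.0
bottle 0.0
ptrL 0.0
14.9 [ 0.02    0.1108 -0.8222]
the job is handed in; nothing more can be done
None
```

```bash
python3 - <<'E'
import cv2,numpy as np
from rig import camera
a=cv2.imread("pics/top0.png");b=camera("top")["pixels"]
cv2.imwrite("pics/end.png",cv2.resize(np.hstack([a[225:325,350:520],b[225:325,350:520]]),None,fx=2.3,fy=2.3))
E
```

```text
the job is handed in; nothing more can be done
```

I pushed the window up from beneath its lip at about 30 mm/s with the fingers shut, until the lip was level with the pointers. The force was about 3–4 N along the slope. I then lowered the fingers off the lip, drew back clear and handed the job in at about 15 s.

- **Off-centre start:** The arm could not reach under the middle of the lip, so I first pushed about 12 cm off-centre. Partway up I backed off and shifted to near the middle, because the gripper was heading close to the right pointer.
- **Final level:** The top camera put the lip at 0.282 m and the mark at 0.2825 m. After I let go, the wrist view showed the lip less than 1 mm below mid-blade on both sides. The lip never went past the pointers in any measurement.
- **Touching nothing:** The wrist force read only noise at hand-in, and the fingers were about 22 cm out from the pane.
- **Other objects:** A before-and-after comparison from the top camera found the dish, jar, sieve, bottle and left pointer unchanged. I did not include the beaker or the right pointer in it. The right pointer's edge had not moved in the top camera, and it looked in place in the last wrist view.
- **Unconfirmed check:** The same comparison flagged the calibration weight and spoon as changed. I think that was the arm or its shadow over them, since both were in place in a mid-job picture and later moves went only up and away. The last picture I tried to take to confirm this was refused after hand-in.

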